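# Lock the tube rack in the bench shaker and switch it on at its locking toggle

## Robot

A 6-joint arm with a two-finger parallel gripper is mounted at the origin on the work surface. World frame = base frame: x ahead of the robot, y to its left, z up, the work surface at z = 0. Lengths are in m, angles in rad, forces in N, time in s.
With the tool pointing down it reaches from about 0.35 to 0.975 m from the base axis. Payload 17.4 kg.
Tool frame: the origin (TCP) lies at the very end of the fingers, on their centre line; the grasp point (between the pads) lies 19 mm behind it; y points along the fingers, z is the direction in which the jaws open and shut, and the axes are right-handed (so a half turn about y gives the same grasp; the last joint's range is limited). The gripper opens to 85 mm and grips with 20 to 120 N. Pads are 22 mm wide; open, the fingers measure 114 mm over their backs; the gripper's body (76 mm by 85 mm) begins 54 mm behind the grasp point. The pads swing forward as they close: fully open they stand 13 mm farther back than shut.
Start: joints at [-1.238, 0.116, 1.442, -0, 1.584, -0.038], TCP at [0.245, -0.629, 0.231] pointing down, gripper open.
Joint ranges: [-2.83, 2.83], [-0.83, 2.19], [0.07, 2.5], [-1.14, 4.28], [0.01, 3], [-2.97, 2.97]. Speed limits (rad/s): [1.89, 1.89, 2.22, 3.14, 3.14, 3.14].

## Interface

Orientations are given as a rotation vector (axis times angle).
In Python, from rig import get_state, grab_frame, calibration, job_done gives the robot as it stands.
- The arm moves only by the shell command python3 -m handwheel 'ROWS'. ROWS is JSON, a list of rows, each an object with "dr": the turn, a rotation vector about the tool's x, y, z in rad, a list of three; "offset": the shift along the tool's x, y, z in cm, a list of three; "gripper": the opening, from -1 (shut) to 1 (fully open). A call has 1 to 5 rows; each row is the pose to reach, as a shift and turn from the pose measured when the call began, along the tool's axes at that moment; what a row does not reach only later rows make up. A row lasts 1/10 s, in which the tool goes at most 50 mm and 8.59 degrees, less where a joint would pass 70% of its speed; a pose out of reach is approached as far as the arm can. A call with a gripper value outside its range is refused whole. The fingers move at their own pace and stop on an object; the grip force is fixed at half the most. Time passes only in rows, so rows that repeat a pose let the fingers close. It gives the time, the measured TCP pose, the force and the opening at its end, in the units of the state.
- get_state(): the state, without advancing time (a new reading comes with each control period).
- grab_frame(name): name is "scene" or "side" or "wrist"; returns (picture, depth): 400x640x3 uint8, red, green, blue; 400x640 float32, m along the optical axis (not along the pixel's ray), 0 where there is no reading.
- calibration(name): a dict with "vertical_fov" (degrees; the focal length in pixels is half the picture's height over the tangent of half this angle, whatever the lens; pixels are square), "cx", "cy" (the principal point, pixels), "D" ([k1, k2, p1, p2, k3] as OpenCV has them; the pictures are not rectified), "R" (3x3) and "t" (3): a world point X has camera coordinates R X + t. Camera axes: x right, y down, z forward; pixel columns grow to the right and rows downward; lengths in m; the calibration is good to about 2 mm. A picture is of the moment at which its call begins: read the wrist's pose just before it. calibration takes no time and is no camera call; for the wrist camera it gives the pose at the moment of the call.
- job_done(): hands the job in, once; it reports no verdict.
The state is a dict: "t": time; "joint_pos": joint angles; "qd": joint speeds; "tau": joint torques, N m; "position": TCP position; "orientation": TCP orientation; "wrist_force": force on the tool from outside, world axes, zero at the start; "wrist_torque": the same for the moment, N m; "gripper_width": opening from 0.0 (shut) to 1.0 (fully open).
Only numpy, scipy, OpenCV 4.12 (cv2) and the standard library are available. Lean on these libraries where they do the work, as an engineer would, in place of code of your own. Each camera call takes 0.05 s, during which the arm holds its last target.

## Task

Get the bench shaker ready to run: first turn the big black cam knob clockwise until the sprung follower drops into the notch of the steel cam, so that the retaining bar stays over the foot of the blue tube rack. Then switch the shaker on with its locking toggle: pull the steel bat outward along its own length, flip it over to the side away from the robot and let it sink fully back into its lock. Do not shift or tip the rack of tubes that stands on the shaker.

Things in the scene. Friction and masses are not known exactly. Their poses are not given: they have to be found in the camera images.
- shaker: Fixed bench shaker, a white housing 250 (x) x 400 (y) x 80 mm high standing on the table; origin at the centre of its underside. Its x axis points away from the robot, its y axis to the left, give or take its yaw. On its flat deck (80 mm above the table), all in its frame: tube rack on the right (y about -132 mm), cam knob in the middle (x -10, y 0), toggle on the left (x -10, y +135 mm).
- knob_grip (a point): Point on the vertical axis of the cam knob at the height to grip, 44 mm above the deck. The grip is a black straight bar 70 mm long, 16 mm thick and 28 mm high, rounded edges, from 32 to 60 mm above the deck. x of this frame runs along the bar, y across it (the way to pinch it), z up; it turns with the knob. Below it is a steel cam plate, up to 41 mm radius, 8 to 20 mm above the deck.
- cam (a joint): Angle of the cam knob, rad, growing CLOCKWISE seen from above. Starts between 0 and 0.35; the follower's notch is centred on 1.50 (6 mm deep, reaching about 0.2 rad to either side, after a 14 mm rise of the cam); end stops at 0 and 1.9. It turns stiffly (0.1 to 0.3 N m, more to leave the notch) and the notch holds it within about 0.05 rad once dropped. The grip bar lies along the shaker's x axis at 0.75, so it is turned +0.75 rad (left) of it at 0 and -0.75 at 1.50.
- bar (a joint): Travel of the sprung follower and of the retaining bar on it, m, away from the cam and towards the rack: 0 at the start, about 0.014 at the cam's crest just before and after the notch, about 0.0075 when dropped into the notch.
- bar_middle (a point): Middle of the top of the retaining bar, a dark steel bar 160 x 14 x 10 mm along the shaker's x between knob and rack; it slides over the rack's foot plate without touching it.
- bat_grip (a point): Centre of the paddle of the steel toggle bat: paddle 24 mm (x) x 16 mm (y, the way to pinch it) x 44 mm along the bat (22 mm to either side of this point), rounded edges. z of this frame points outward along the bat, y along its hinge; the bat leans with it. 77 mm from the pivot when not pulled out. The paddle's lower end is 20 mm above the lock's humps.
- bat_pivot (a point): Pivot of the toggle bat, 8 mm above the deck. Axes parallel to the shaker's; the hinge is along y. Two steel cheeks (64 mm long in x, 26 mm over their outer faces in y) stand beside the bat, their central humps 34 mm high over the pivot: the bat's cross pin lies behind the humps.
- bat (a joint): Angle of the toggle bat, rad: 0 = off, leaning 0.42 rad towards the robot; 0.42 upright; 0.84 = on, leaning 0.42 rad away from the robot (end stops at 0 and 0.84). Not pulled out it is blocked by the lock at about 0.12; after the flip, once sunk back, it cannot return. No spring in this turning, little friction.
- bat_pull (a joint): How far the bat is pulled out along its own length, m: 0 = home, stop at 0.014. Sprung back: 4 N at 0, 9 N at 0.010. It clears the humps freely when out by 0.009 or more; keep it so while the bat passes from about 0.1 to about 0.74.
- rack_center (a point): Centre of the blue tube rack on the shaker (half-way up: 70 mm above its underside, which stands on the deck): 220 x 90 mm foot, long along the shaker's x, top plate 74 mm high, five glass tubes in a row standing up to 154 mm above the deck. Loose between low lips, not to be moved.
Mind the look-alikes: they are no part of the job. Leave any green look-alike of the part that bears rack_center alone.

How it is judged:
By the outcome, as a careful person would: the job done as asked, in the order asked, and still so for the second after the job is handed in, with the robot touching nothing.
It also fails if it takes over 54 s, if anything falls off the work surface, if the arm or the gripper's body presses on something with over 40 N, if the wrist force passes 120 N, or if a joint passes its speed limit or range.

## Working session

There is one attempt and no reset: what is moved stays moved. The work goes in short steps, Python scripts to look and compute and a shell command to move; the robot and the scene stay as the last step left them, time stands still between calls to the robot, and variables do not carry over. Pictures are saved under pics/ and viewed, and the job is handed in when it is done.

```bash
ls; mkdir -p pics
python3 - <<'E'
from rig import *
import cv2,json
for n in ["scene","side","wrist"]:
    p,d=grab_frame(n); cv2.imwrite(f"pics/{n}0.png",p[:,:,::-1]); 
    import numpy as np; np.savez(f"{n}0.npz",p=p,d=d)
    c=calibration(n); print(n,{k:np.round(v,4).tolist() for k,v in c.items()})
print(get_state())
E
```

```text
pics
scene {'vertical_fov': 50.0575, 'cx': 319.2849, 'cy': 197.023, 'D': [-0.1056, 0.0, 0.0, 0.0, 0.0], 'R': [[0.3562, 0.9341, -0.0229], [0.5234, -0.2198, -0.8233], [-0.7741, 0.2813, -0.5672]], 't': [-0.157, -0.1371, 1.3125]}
side {'vertical_fov': 45.6118, 'cx': 302.7797, 'cy': 196.8889, 'D': [-0.1037, 0.0, 0.0, 0.0, 0.0], 'R': [[-0.992, -0.1248, -0.0203], [-0.0641, 0.635, -0.7699], [0.109, -0.7624, -0.6379]], 't': [0.4348, 0.1428, 1.1682]}
wrist {'vertical_fov': 64.1246, 'cx': 323.1075, 'cy': 200.1155, 'D': [-0.0628, 0.0, 0.0, 0.0, 0.0], 'R': [[0.3634, -0.9316, -0.0006], [-0.888, -0.3465, 0.3023], [-0.2818, -0.1093, -0.9532]], 't': [-0.6744, -0.0406, 0.38]}
{'t': 0.15, 'joint_pos': array([-1.23784620e+00,  1.16403462e-01,  1.44209659e+00,  1.49769173e-05,
        1.58401511e+00, -3.77737666e-02]), 'qd': array([ 0.00124603, -0.00101987, -0.00198524, -0.00010401, -0.00026196,
       -0.00085985]), 'tau': array([ 1.20782734e-03, -7.32508850e+01, -6.32846403e+01, -5.84730788e-05,
        5.06630691e-03,  1.76206578e-05]), 'position': array([ 0.24451194, -0.62900577,  0.23072257]), 'orientation': array([-0.37871458,  2.01993155, -2.01805264]), 'wrist_force': array([-0.51869077, -0.3711456 ,  0.47291905]), 'wrist_torque': array([-0.02526849, -0.05471854,  0.00620006]), 'gripper_width': 1.000786206192591}
```

View pics/scene0.png

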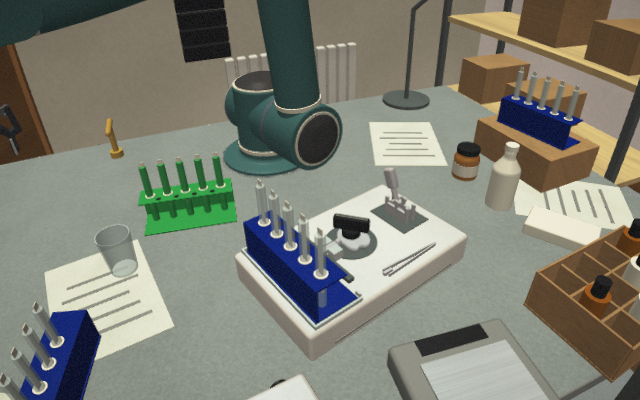

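View pics/side0.png

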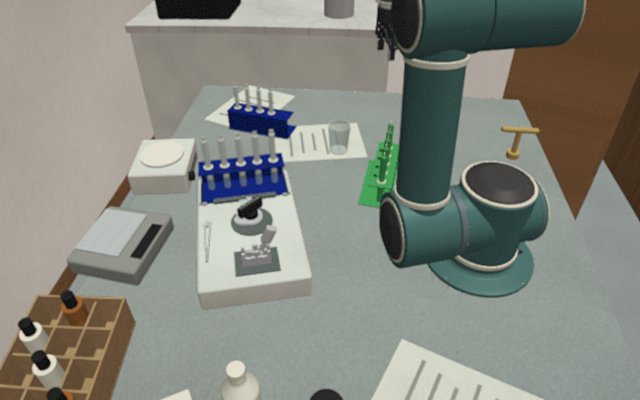

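View pics/wrist0.png

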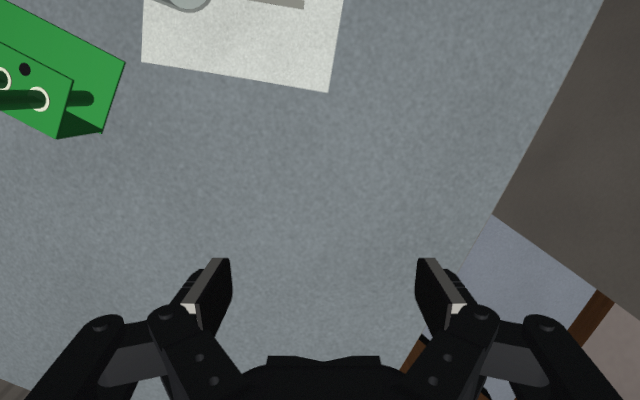

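The pictures show the white shaker: at scene pixels about (350,270) and side pixels about (250,230). The knob is at scene (350,222) and side (248,208). The bat is at scene (390,180) and side (269,237). Next I'll measure these from depth.

```bash
cat > h.py <<'E'
import numpy as np, cv2
from rig import *
def K(c):
    f=200/np.tan(np.radians(c['vertical_fov']/2)); return np.array([[f,0,c['cx']],[0,f,c['cy']],[0,0,1]])
def cloud(p,d,c):
    v,u=np.mgrid[0:400,0:640]
    n=cv2.undistortPoints(np.stack([u,v],-1).reshape(-1,1,2).astype(np.float64),K(c),np.array(c['D'])).reshape(400,640,2)
    P=np.dstack([n*d[...,None],d])
    W=(P-np.array(c['t']))@np.array(c['R'])
    W[d<=0]=np.nan
    return W
def proj(X,c):
    q,_=cv2.projectPoints(np.atleast_2d(X).astype(float),cv2.Rodrigues(np.array(c['R']))[0],np.array(c['t']),K(c),np.array(c['D'])); return q[:,0]
E
python3 - <<'E'
from h import *
for n in ["scene","side"]:
    z=np.load(n+"0.npz"); p=z['p'].astype(int);W=cloud(p,z['d'],calibration(n))
    m=(p.min(2)>150)&(abs(W[...,2]-.08)<.006)
    k,l,s,_=cv2.connectedComponentsWithStats(m.astype(np.uint8))
    i=1+np.argmax(s[1:,4]); q=W[l==i]
    r=cv2.minAreaRect(q[:,:2].astype(np.float32)); print(n,s[i],q[:,2].mean(),r, cv2.boxPoints(r).round(4).tolist())
    # dark above deck
    o=q[:,:2].mean(0)
    near=np.linalg.norm(W[...,:2]-np.array(r[0]),axis=2)<.2
    blk=(p.max(2)<50)&near&(W[...,2]>.125)&(W[...,2]<.155)
    q=W[blk]; k2=cv2.minAreaRect(q[:,:2].astype(np.float32)); print(' knob',len(q),q[:,2].max(),k2,cv2.boxPoints(k2).round(4).tolist())
    blue=(p[...,2]>p[...,0]+50)&near&(W[...,2]>.145)&(W[...,2]<.162)
    q=W[blue]; print(' rack',len(q),cv2.minAreaRect(q[:,:2].astype(np.float32)))
E
```

```text
scene [ 235  185  232  154 7596] 0.07865353856485377 ((0.5718233585357666, 0.024636968970298767), (0.2477947473526001, 0.3988737165927887), 16.77692222595215) [[0.39559999108314514, 0.17980000376701355], [0.5108000040054321, -0.2020999938249588], [0.7480000257492065, -0.13050000369548798], [0.6328999996185303, 0.25130000710487366]]
 knob 244 0.15398129940227795 ((0.5540686845779419, -0.029727332293987274), (0.16058962047100067, 0.03137001395225525), 76.01435852050781) [[0.5194000005722046, -0.1039000004529953], [0.5498999953269958, -0.11140000075101852], [0.588699996471405, 0.04439999908208847], [0.5583000183105469, 0.052000001072883606]]
 rack 1883 ((0.6131196618080139, -0.11341642588376999), (0.22017160058021545, 0.06264492869377136), 16.822601318359375)
side [ 197  170  115  124 6511] 0.08007703507623189 ((0.5698094367980957, 0.026427820324897766), (0.24733862280845642, 0.40110594034194946), 16.736732482910156) [[0.3935999870300293, 0.18289999663829803], [0.5091000199317932, -0.2011999934911728], [0.7459999918937683, -0.12999999523162842], [0.6305000185966492, 0.2540999948978424]]
 knob 120 0.14282414401907442 ((0.5587155818939209, 0.027801817283034325), (0.0644710510969162, 0.009209581650793552), 49.821712493896484) [[0.5343999862670898, 0.006099999882280827], [0.5414000153541565, 0.00019999999494757503], [0.5830000042915344, 0.0494999997317791], [0.5759999752044678, 0.055399999022483826]]
 rack 714 ((0.6109759211540222, -0.11271072924137115), (0.21456867456436157, 0.06676232814788818), 17.126129150390625)
```

```bash
cat >> h.py <<'E'
from scipy.spatial.transform import Rotation as Ro
YAW=0.2924; C=np.array([.5708,.0255,0]); X=np.array([np.cos(YAW),np.sin(YAW),0]); Y=np.array([-np.sin(YAW),np.cos(YAW),0]); Z=np.array([0,0,1.])
def S(x,y,z): return C+X*x+Y*y+Z*z
def ori(y,z):
    y=y/np.linalg.norm(y); z=z-y*(z@y); z/=np.linalg.norm(z); return np.column_stack([np.cross(y,z),y,z])
def plan(pos,y=None,z=None,s=None):
    s=s or get_state(); R0=Ro.from_rotvec(s['orientation']).as_matrix()
    off=R0.T@(np.array(pos)-s['position'])*100
    print('offset cm',off.round(2))
    if y is not None:
        for sg in (1,-1):
            R=ori(y,sg*z); print(' sign',sg,'dr',Ro.from_matrix(R0.T@R).as_rotvec().round(3))
def show():
    s=get_state(); print('t',s['t'],'q',s['joint_pos'].round(3),'p',s['position'].round(4),'F',s['wrist_force'].round(1),'M',s['wrist_torque'].round(2),'w',round(s['gripper_width'],3)); print(Ro.from_rotvec(s['orientation']).as_matrix().round(4).tolist())
E
python3 - <<'E'
from h import *
show()
a=np.radians(49.8+90); zb=np.array([np.cos(a),np.sin(a),0])
k=S(-.01,0,0);print(k)
plan([.245,-.629,.40]); plan([k[0],k[1],.34],-Z,zb)
E
```

```text
t 0.15 q [-1.238  0.116  1.442  0.     1.584 -0.038] p [ 0.2445 -0.629   0.2307] F [-0.5 -0.4  0.5] M [-0.03 -0.05  0.01] w 1.001
[[-0.9321, -0.0003, 0.3623], [-0.3623, 0.0009, -0.9321], [-0.0, -1.0, -0.0009]]
[0.56122445 0.02261749 0.        ]
offset cm [ -0.05 -16.93   0.  ]
offset cm [-53.13 -10.88 -49.27]
 sign 1 dr [0.000e+00 2.643e+00 1.000e-03]
 sign -1 dr [ 0.001 -0.498 -0.   ]
```

```bash
python3 -m handwheel '[{"offset":[0,-5,0],"dr":[0,0,0],"gripper":1},{"offset":[0,-10,0],"dr":[0,0,0],"gripper":1},{"offset":[0,-15,0],"dr":[0,-0.1,0],"gripper":1},{"offset":[-3,-17,-3],"dr":[0,-0.2,0],"gripper":1},{"offset":[-7,-17,-7],"dr":[0,-0.3,0],"gripper":1}]'; python3 -m handwheel '[{"offset":[-4,0,-3],"dr":[0,0,0],"gripper":0.5},{"offset":[-8,0,-6],"dr":[0,0,0],"gripper":0.5},{"offset":[-12,0,-9],"dr":[0,0,0],"gripper":0.5},{"offset":[-16,0,-12],"dr":[0,0,0],"gripper":0.5},{"offset":[-20,0,-15],"dr":[0,0,0],"gripper":0.5}]'
python3 - <<'E'
from h import *
show()
a=np.radians(49.8+90); zb=np.array([np.cos(a),np.sin(a),0])
k=S(-.01,0,0)
plan([k[0]-.03,k[1],.34],-Z,zb)
E
```

```text
t: 0.65
position: [0.2817, -0.5447, 0.4037]
orientation: [-0.641, 1.83, -1.836]
wrist_force: [1.2, -0.1, 0.3]
gripper_width: 0.999
t: 1.15
position: [0.3445, -0.3008, 0.4031]
orientation: [-0.64, 1.83, -1.836]
wrist_force: [0.9, -0.2, 0.2]
gripper_width: 0.748
t 1.15 q [-7.730e-01 -3.500e-01  1.592e+00 -1.000e-03  1.897e+00  1.250e-01] p [ 0.3445 -0.3008  0.4031] F [ 0.9 -0.2  0.2] M [ 0.04 -0.05 -0.04] w 0.748
[[-0.7823, 0.0014, 0.6229], [-0.6229, -0.0025, -0.7823], [0.0005, -1.0, 0.0028]]
offset cm [-34.75   6.25 -13.69]
 sign 1 dr [-1.000e-03  2.945e+00 -4.000e-03]
 sign -1 dr [-0.003 -0.197  0.001]
```

```bash
python3 -m handwheel '[{"offset":[-4.6,0,-1.8],"dr":[0,-0.05,0],"gripper":0.5},{"offset":[-9.2,0,-3.6],"dr":[0,-0.1,0],"gripper":0.5},{"offset":[-13.8,0,-5.4],"dr":[0,-0.15,0],"gripper":0.5},{"offset":[-18.4,0,-7.2],"dr":[0,-0.2,0],"gripper":0.5},{"offset":[-23,0,-9],"dr":[0,-0.2,0],"gripper":0.5}]'; python3 -m handwheel '[{"offset":[-4.6,0,-1.8],"dr":[0,0,0],"gripper":0.5},{"offset":[-9,2,-3],"dr":[0,0,0],"gripper":0.5},{"offset":[-10,5,-3],"dr":[0,0,0],"gripper":0.5},{"offset":[-10,6,-3],"dr":[0,0,0],"gripper":0.5}]'
python3 - <<'E'
from h import *
show()
c=calibration("wrist");p,d=grab_frame("wrist");cv2.imwrite("pics/w1.png",p[:,:,::-1]);np.savez("w1.npz",p=p,d=d)
a=np.radians(49.8+90); zb=np.array([np.cos(a),np.sin(a),0])
k=S(-.01,0,0)
W=cloud(p,d,c); p=p.astype(int)
r=np.linalg.norm(W[...,:2]-k[:2],axis=2)
for lo,hi in ((.132,.145),):
    m=((p.max(2)<70)&(r<.05)&(W[...,2]>lo)&(W[...,2]<hi)); q=W[m]; print(len(q),q.mean(0),np.percentile(q[:,2],[5,50,95]),cv2.minAreaRect(q[:,:2].astype(np.float32)))
E
```

```text
t: 1.65
position: [0.4689, -0.085, 0.4028]
orientation: [-0.794, 1.698, -1.704]
wrist_force: [0.7, -0.4, 0.3]
gripper_width: 0.753
t: 2.05
position: [0.51, 0.0123, 0.3392]
orientation: [-0.801, 1.699, -1.701]
wrist_force: [-0.6, 0.2, -1.1]
gripper_width: 0.749
t 2.05 q [-0.024 -0.25   1.617 -0.003  1.777  0.669] p [0.51   0.0123 0.3392] F [-0.6  0.2 -1.1] M [-0.01 -0.05 -0.01] w 0.749
[[-0.6393, -0.0024, 0.7689], [-0.7689, -0.0025, -0.6393], [0.0035, -1.0, -0.0003]]
709 [0.56125393 0.02356288 0.13985534] [0.13673625 0.14024618 0.14177724] ((0.5605922937393188, 0.022152390331029892), (0.06873230636119843, 0.015964560210704803), 53.19989013671875)
```

View pics/w1.png

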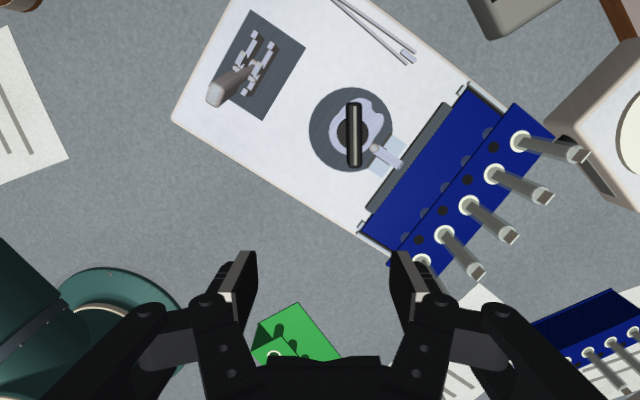

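The wrist picture shows the knob bar at (354,133), the bat paddle at (222,85) and the rack on the right. The knob centre agrees with the one worked out from the housing.

Run:
```python
from h import *
s=get_state();show()
a=np.radians(52.5+90); zb=np.array([np.cos(a),np.sin(a),0])
plan([.561,.0226,.20],-Z,zb)
# bat top from existing wrist frame
z=np.load("w1.npz");W=cloud(z['p'],z['d'],calibration("wrist"))
L=(W-C)@np.column_stack([X,Y,Z])
m=(abs(L[...,1]-.135)<.03)&(abs(L[...,0]+.03)<.07)&(L[...,2]>.13)&(L[...,2]<.2)
q=L[m]; print(len(q),q.mean(0),np.percentile(q,[2,50,98],axis=0).round(4).tolist())
```

```text
t 2.1 q [-0.027 -0.251  1.618 -0.003  1.777  0.668] p [0.5096 0.0112 0.3392] F [ 0.9 -0.2 -0.8] M [-0.05  0.01 -0.03] w 0.752
[[-0.6403, -0.0027, 0.7681], [-0.7681, -0.0027, -0.6403], [0.0038, -1.0, -0.0003]]
offset cm [-4.22 13.9   3.22]
 sign 1 dr [-6.000e-03  3.101e+00  1.000e-03]
 sign -1 dr [ 0.    -0.04   0.004]
860 [-0.04147269  0.13062571  0.16842395] [[-0.0593, 0.1249, 0.1332], [-0.041, 0.1299, 0.1735], [-0.0255, 0.1392, 0.1823]]
```

```bash
python3 -m handwheel '[{"offset":[-4.2,3,3.2],"dr":[0,-0.04,0],"gripper":0.3},{"offset":[-4.2,7,3.2],"dr":[0,-0.04,0],"gripper":0.3},{"offset":[-4.2,11,3.2],"dr":[0,-0.04,0],"gripper":0.3},{"offset":[-4.2,14,3.2],"dr":[0,-0.04,0],"gripper":0.3},{"offset":[-4.2,14,3.2],"dr":[0,-0.04,0],"gripper":0.3}]'
python3 - <<'E'
from h import *
show()
c=calibration("wrist");p,d=grab_frame("wrist");cv2.imwrite("pics/w2.png",p[:,:,::-1])
a=np.radians(52.5+90); zb=np.array([np.cos(a),np.sin(a),0])
W=cloud(p,d,c); p=p.astype(int)
r=np.linalg.norm(W[...,:2]-[.561,.0225],axis=2)
m=((p.max(2)<90)&(r<.05)&(W[...,2]>.134)&(W[...,2]<.145)); q=W[m]; print(len(q),q.mean(0),cv2.minAreaRect(q[:,:2].astype(np.float32)))
plan([.561,.0226,.109],-Z,zb)
E
```

```text
t: 2.6
position: [0.5593, 0.0212, 0.1962]
orientation: [-0.832, 1.677, -1.676]
wrist_force: [-0.5, -0.2, 0.2]
gripper_width: 0.651
t 2.6 q [-0.006 -0.119  1.734 -0.003  1.535  0.65 ] p [0.5593 0.0212 0.1962] F [-0.5 -0.2  0.2] M [-0.02  0.03  0.04] w 0.651
[[-0.6103, -0.0077, 0.7921], [-0.7921, -0.0029, -0.6104], [0.007, -1.0, -0.0044]]
1780 [0.56299722 0.02449036 0.14007033] ((0.5614491105079651, 0.02213529869914055), (0.06823770701885223, 0.016033925116062164), 51.963218688964844)
offset cm [-0.19  9.02  0.  ]
 sign 1 dr [-8.00e-03  3.14e+00  3.00e-03]
 sign -1 dr [ 0.002 -0.002  0.005]
```

View pics/w2.png

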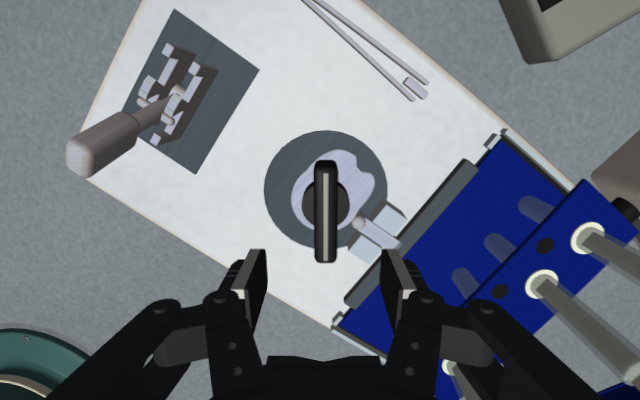

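The bar runs vertically in the image at (325,210), midway between the fingers, at 52° (cam about 0.135). I'll descend and grip.

```bash
python3 -m handwheel '[{"offset":[-0.2,3,0],"dr":[0,0,0.004],"gripper":0.3},{"offset":[-0.2,6,0],"dr":[0,0,0.004],"gripper":0.3},{"offset":[-0.2,8.8,0],"dr":[0,0,0.004],"gripper":0.3},{"offset":[-0.2,8.8,0],"dr":[0,0,0.004],"gripper":0},{"offset":[-0.2,8.8,0],"dr":[0,0,0.004],"gripper":-0.3}]'
python3 - <<'E'
from h import *
show()
plan([.561,.0226,.108])
E
```

```text
t: 3.15
position: [0.562, 0.0222, 0.1142]
orientation: [-0.823, 1.674, -1.674]
wrist_force: [0.7, 0.2, 0.7]
gripper_width: 0.356
t 3.15 q [-0.006 -0.073  1.826  0.     1.388  0.651] p [0.562  0.0222 0.1142] F [0.7 0.2 0.7] M [ 0.01 -0.02  0.01] w 0.356
[[-0.6107, 0.0006, 0.7919], [-0.7919, 0.0003, -0.6107], [-0.0006, -1.0, 0.0003]]
offset cm [ 0.03  0.62 -0.1 ]
```

```bash
python3 -m handwheel '[{"offset":[0,0.6,-0.1],"dr":[0,0,0],"gripper":-0.3},{"offset":[0,0.6,-0.1],"dr":[0,0,0],"gripper":-0.3},{"offset":[0,0.6,-0.1],"dr":[0,0,0],"gripper":-1},{"offset":[0,0.6,-0.1],"dr":[0,0,0],"gripper":-1},{"offset":[0,0.6,-0.1],"dr":[0,0,0],"gripper":-1}]'
python3 - <<'E'
from h import *
show()
E
```

```text
t: 3.65
position: [0.5628, 0.0234, 0.1142]
orientation: [-0.817, 1.671, -1.674]
wrist_force: [-14.7, 4.7, 31.2]
gripper_width: 0.172
t 3.65 q [-5.000e-03 -7.500e-02  1.828e+00  1.000e-03  1.383e+00  6.520e-01] p [0.5628 0.0234 0.1142] F [-14.7   4.7  31.2] M [ 0.97  2.64 -0.05] w 0.172
[[-0.6106, 0.0061, 0.7919], [-0.792, 0.0014, -0.6106], [-0.0049, -1.0, 0.004]]
```

```bash
python3 -m handwheel '[{"offset":[0.1,-0.2,-0.1],"dr":[0,0,0],"gripper":-0.5},{"offset":[0.1,-0.2,-0.1],"dr":[0,0,0],"gripper":-0.5},{"offset":[0.1,-0.2,-0.1],"dr":[0,0,0],"gripper":-0.5}]'
python3 - <<'E'
from h import *
show()
E
```

```text
t: 3.95
position: [0.5618, 0.0231, 0.1174]
orientation: [-0.815, 1.67, -1.674]
wrist_force: [-0.2, -0.1, 0.2]
gripper_width: 0.251
t 3.95 q [-5.000e-03 -8.100e-02  1.827e+00  1.000e-03  1.387e+00  6.520e-01] p [0.5618 0.0231 0.1174] F [-0.2 -0.1  0.2] M [-0.    0.04 -0.02] w 0.251
[[-0.6106, 0.0078, 0.7919], [-0.7919, 0.0014, -0.6107], [-0.0059, -1.0, 0.0054]]
```

Force is zero with the pads open. I'll close again at this height while commanding a hold.

```bash
python3 -m handwheel '[{"offset":[0,0,-0.05],"dr":[0.003,0,0.006],"gripper":-1},{"offset":[0,0,-0.05],"dr":[0.003,0,0.006],"gripper":-1},{"offset":[0,0,-0.05],"dr":[0.003,0,0.006],"gripper":-1},{"offset":[0,0,-0.05],"dr":[0.003,0,0.006],"gripper":-1}]'
python3 - <<'E'
from h import *
show()
E
```

```text
t: 4.35
position: [0.5619, 0.0229, 0.1173]
orientation: [-0.807, 1.667, -1.673]
wrist_force: [6.0, -2.3, -0.7]
gripper_width: 0.169
t 4.35 q [-0.006 -0.085  1.832  0.004  1.38   0.65 ] p [0.5619 0.0229 0.1173] F [ 6.  -2.3 -0.7] M [-0.42 -0.51  0.04] w 0.169
[[-0.6108, 0.015, 0.7917], [-0.7917, 0.0037, -0.6109], [-0.0121, -0.9999, 0.0096]]
```

```bash
python3 -m handwheel '[{"offset":[0,0,0],"dr":[0,0.08,0],"gripper":-1},{"offset":[0,0,0],"dr":[0,0.16,0],"gripper":-1},{"offset":[0,0,0],"dr":[0,0.24,0],"gripper":-1},{"offset":[0,0,0],"dr":[0,0.32,0],"gripper":-1},{"offset":[0,0,0],"dr":[0,0.4,0],"gripper":-1}]'
python3 - <<'E'
from h import *
show()
s=get_state();R=Ro.from_rotvec(s['orientation']).as_matrix();print('bar ang',np.degrees(np.arctan2(R[1,2],R[0,2]))+90)
plan([.5615,.0227,.1173],-Z,R[:,2])
E
```

```text
t: 4.85
position: [0.5624, 0.0225, 0.1173]
orientation: [-0.487, 1.928, -1.93]
wrist_force: [5.6, -4.5, 0.2]
gripper_width: 0.174
t 4.85 q [-0.007 -0.085  1.831  0.003  1.379  1.053] p [0.5624 0.0225 0.1173] F [ 5.6 -4.5  0.2] M [-0.69 -0.61  0.28] w 0.174
[[-0.8724, 0.0161, 0.4885], [-0.4885, 0.0029, -0.8725], [-0.0154, -0.9999, 0.0054]]
bar ang 29.244019865827482
offset cm [ 0.07  0.   -0.06]
 sign 1 dr [-0.005  0.    -0.015]
 sign -1 dr [-0.024 -3.141  0.008]
```

```bash
python3 -m handwheel '[{"offset":[0.05,0,-0.05],"dr":[0,0.1,-0.01],"gripper":-1},{"offset":[0.05,0,-0.05],"dr":[0,0.2,-0.01],"gripper":-1},{"offset":[0.05,0,-0.05],"dr":[0,0.3,-0.01],"gripper":-1},{"offset":[0.05,0,-0.05],"dr":[0,0.4,-0.01],"gripper":-1},{"offset":[0.05,0,-0.05],"dr":[0,0.5,-0.01],"gripper":-1}]'
python3 - <<'E'
from h import *
show()
s=get_state();R=Ro.from_rotvec(s['orientation']).as_matrix();b=np.degrees(np.arctan2(R[1,2],R[0,2]))+90;print('bar ang',b, 'cam',.75-np.radians(b-16.75))
plan([.5612,.0226,.1173],-Z,R[:,2])
E
```

```text
t: 5.35
position: [0.5625, 0.0218, 0.1173]
orientation: [0.002, 2.212, -2.216]
wrist_force: [7.9, -8.6, -1.7]
gripper_width: 0.173
t 5.35 q [-6.000e-03 -7.900e-02  1.826e+00 -1.000e-03  1.386e+00  1.559e+00] p [0.5625 0.0218 0.1173] F [ 7.9 -8.6 -1.7] M [-1.42 -1.3   0.35] w 0.173
[[-0.9999, 0.0084, 0.0063], [-0.0064, -0.0014, -1.0], [-0.0084, -1.0, 0.0014]]
bar ang 0.36343833993794306 cam 1.0359994540491506
offset cm [ 0.13  0.   -0.08]
 sign 1 dr [-0.001  0.    -0.008]
 sign -1 dr [-1.300e-02 -3.142e+00  2.000e-03]
```

```bash
python3 -m handwheel '[{"offset":[0.05,0,-0.05],"dr":[0,0.1,-0.005],"gripper":-1},{"offset":[0.05,0,-0.05],"dr":[0,0.2,-0.005],"gripper":-1},{"offset":[0.05,0,-0.05],"dr":[0,0.3,-0.005],"gripper":-1},{"offset":[0.05,0,-0.05],"dr":[0,0.4,-0.005],"gripper":-1},{"offset":[0.05,0,-0.05],"dr":[0,0.46,-0.005],"gripper":-1}]'
python3 - <<'E'
from h import *
show()
s=get_state();R=Ro.from_rotvec(s['orientation']).as_matrix();b=np.degrees(np.arctan2(R[1,2],R[0,2]))+90;print('bar ang',b, 'cam',.75-np.radians(b-16.75))
plan([.5612,.0226,.1173],-Z,R[:,2])
for n in ("scene","side"):
    p,d=grab_frame(n);cv2.imwrite(f"pics/{n}1.png",cv2.resize(p[130:330,180:500],None,fx=2.5,fy=2.5)[:,:,::-1])
E
```

```text
t: 5.85
position: [0.5624, 0.021, 0.1173]
orientation: [-0.464, -1.967, 1.97]
wrist_force: [3.5, -11.0, -0.2]
gripper_width: 0.176
t 5.85 q [-0.007 -0.077  1.824 -0.003  1.39   2.023] p [0.5624 0.021  0.1173] F [  3.5 -11.   -0.2] M [-1.72 -0.67  0.22] w 0.176
[[-0.8968, 0.0044, -0.4423], [0.4423, -0.0026, -0.8968], [-0.0051, -1.0, 0.0003]]
bar ang -26.25368936203924 cam 1.5005559698724444
offset cm [ 0.18 -0.   -0.09]
 sign 1 dr [-0.     0.    -0.005]
 sign -1 dr [-8.000e-03 -3.142e+00  1.000e-03]
```

View pics/scene1.png

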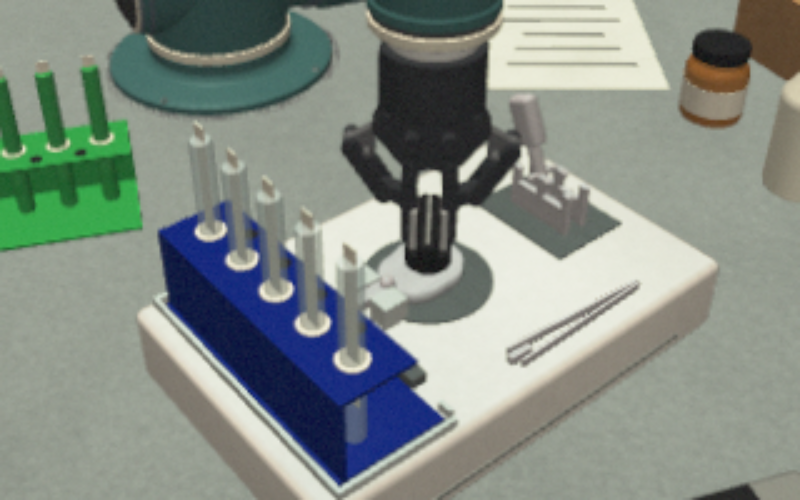

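The rack is undisturbed and the bar now sits over the foot plate. I'll release, rise and look from above.

```bash
python3 -m handwheel '[{"offset":[0,0,0],"dr":[0,0,0],"gripper":0.3},{"offset":[0,0,0],"dr":[0,0,0],"gripper":0.3},{"offset":[0,0,0],"dr":[0,0,0],"gripper":0.3},{"offset":[0,-2,0],"dr":[0,0,0],"gripper":0.3},{"offset":[0,-6,0],"dr":[0,0,0],"gripper":0.3}]'; python3 -m handwheel '[{"offset":[0,-5,0],"dr":[0,0,0],"gripper":0.3},{"offset":[3,-10,0],"dr":[0,0,0],"gripper":0.3},{"offset":[5,-14,0],"dr":[0,0,0],"gripper":0.3}]'
python3 - <<'E'
from h import *
show()
c=calibration("wrist");p,d=grab_frame("wrist");cv2.imwrite("pics/w3.png",p[:,:,::-1]);np.savez("w3.npz",p=p,d=d)
W=cloud(p,d,c); p=p.astype(int)
r=np.linalg.norm(W[...,:2]-[.561,.0225],axis=2)
m=((p.max(2)<90)&(r<.05)&(W[...,2]>.134)&(W[...,2]<.145)); q=W[m]; k=cv2.minAreaRect(q[:,:2].astype(np.float32)); print(len(q),q.mean(0),k, cv2.fitLine(q[:,:2].astype(np.float32),2,0,.01,.01).ravel())
E
```

```text
t: 6.45
position: [0.5608, 0.0213, 0.175]
orientation: [-0.457, -1.965, 1.97]
wrist_force: [0.6, -0.3, 0.1]
gripper_width: 0.648
t: 6.75
position: [0.5164, 0.0434, 0.3138]
orientation: [-0.456, -1.965, 1.97]
wrist_force: [0.6, 0.7, 0.5]
gripper_width: 0.648
t 6.75 q [ 3.600e-02 -2.360e-01  1.646e+00 -2.000e-03  1.733e+00  2.063e+00] p [0.5164 0.0434 0.3138] F [0.6 0.7 0.5] M [ 0.    0.01 -0.03] w 0.648
[[-0.8976, -0.0015, -0.4409], [0.4409, -0.0021, -0.8976], [0.0004, -1.0, 0.0025]]
867 [0.56128749 0.02119276 0.14002842] ((0.5603132247924805, 0.021221736446022987), (0.01589236408472061, 0.06892603635787964), 63.496341705322266) [ 0.9012224  -0.43335685  0.56128746  0.02119276]
```

View pics/w3.png

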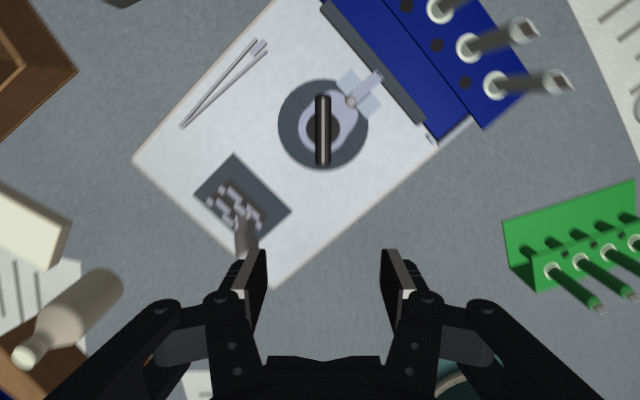

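Run:
```python
from h import *
z=np.load("w3.npz");p=z['p'];cv2.imwrite("pics/w3z.png",cv2.resize(p[20:200,240:450],None,fx=3.3,fy=3.3,interpolation=2)[:,:,::-1])
c=calibration("wrist")
for n,f in (("wrist","w3.npz"),):
    z=np.load(f);p=z['p'].astype(int);W=cloud(p,z['d'],c);L=(W-C)@np.column_stack([X,Y,Z])
    m=(L[...,2]>.085)&(L[...,2]<.12)&(abs(L[...,0]+.045)<.02)&(L[...,1]<-.04)&(L[...,1]>-.12)&(p.max(2)<110)&(p[...,2]<p[...,0]+35)
    q=L[m];print(len(q),np.percentile(q,[3,50,97],axis=0).round(4).tolist())
# same patch initial (w1), pose recorded: fetch bar from scene0
z=np.load("scene0.npz")
```

```text
508 [[-0.0638, -0.0896, 0.1009], [-0.0444, -0.0828, 0.1078], [-0.0263, -0.077, 0.1093]]
```

View pics/w3z.png

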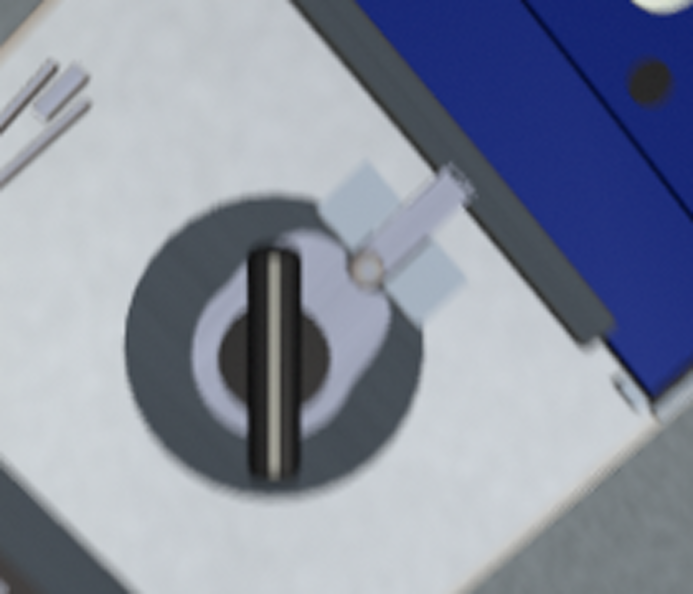

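The roller sits in the cam's notch (zoomed picture at about (367,268)), and the grip bar measures cam ≈ 1.49. On to the toggle.

```bash
cat >> h.py <<'E'
PY=.135
def bat(a,r):  # a joint angle, r TCP distance from pivot
    t=a-.42; d=np.sin(t)*X+np.cos(t)*Z; return S(-.01,PY,.088)+r*d, -d
E
python3 - <<'E'
from h import *
p,y=bat(0,.16); print(p); plan(p,y,Y)
E
```

```text
[0.45983806 0.1330814  0.23409423]
offset cm [ 8.94  8.79 -5.49]
 sign 1 dr [-0.491  2.352 -0.197]
 sign -1 dr [-0.158 -0.737  0.392]
```

```bash
python3 -m handwheel '[{"offset":[2,0,-1.2],"dr":[-0.026,-0.12,0.065],"gripper":0.2},{"offset":[4,1,-2.4],"dr":[-0.05,-0.25,0.13],"gripper":0.2},{"offset":[6,2,-3.6],"dr":[-0.08,-0.37,0.2],"gripper":0.2},{"offset":[8,4,-5],"dr":[-0.105,-0.49,0.26],"gripper":0.2},{"offset":[8.9,6,-5.5],"dr":[-0.13,-0.61,0.33],"gripper":0.2}]'
python3 - <<'E'
from h import *
show();p,y=bat(0,.16); plan(p,y,Y)
E
```

```text
t: 7.3
position: [0.4594, 0.1346, 0.2617]
orientation: [0.189, 2.005, -1.905]
wrist_force: [0.7, 0.3, 0.2]
gripper_width: 0.598
t 7.3 q [ 0.234 -0.574  2.    -0.003  1.356  1.637] p [0.4594 0.1346 0.2617] F [0.7 0.3 0.2] M [-0.01  0.13  0.01] w 0.598
[[-0.9236, 0.3435, 0.1705], [-0.1527, 0.0785, -0.9852], [-0.3517, -0.9359, -0.02]]
offset cm [0.95 2.59 0.22]
 sign 1 dr [-0.09   3.02  -0.042]
 sign -1 dr [-0.028 -0.12   0.059]
```

```bash
python3 -m handwheel '[{"offset":[0.95,1.3,0.2],"dr":[-0.014,-0.06,0.03],"gripper":0.2},{"offset":[0.95,2.6,0.2],"dr":[-0.028,-0.12,0.059],"gripper":0.2},{"offset":[0.95,2.6,0.2],"dr":[-0.028,-0.12,0.059],"gripper":0.2}]'
python3 - <<'E'
from h import *
show();p,y=bat(0,.16); plan(p,y,Y)
c=calibration("wrist");p,d=grab_frame("wrist");cv2.imwrite("pics/w4.png",p[:,:,::-1]);np.savez("w4.npz",p=p,d=d)
W=cloud(p,d,c);L=(W-C)@np.column_stack([X,Y,Z])
m=(abs(L[...,1]-.135)<.03)&(abs(L[...,0]+.03)<.05)&(L[...,2]>.14)&(L[...,2]<.19)
v,u=np.nonzero(m);print(len(u),u.min(),u.max(),v.min(),v.max())
q=L[m]; print(np.percentile(q,[2,50,98],axis=0).round(4).tolist())
for z in (.15,.16,.165,.17,.175):
    w=q[abs(q[:,2]-z)<.003]; print(z,len(w),w[:,:2].min(0),w[:,:2].max(0)) if len(w) else 0
gp=bat(0,.077)[0];print('proj',proj([gp,bat(0,.099)[0],bat(0,.055)[0],S(-.01,.135,.088)],c))
s=get_state();R=Ro.from_rotvec(s['orientation']).as_matrix();print('grasp axis pts',proj([s['position']+R[:,1]*k for k in (0,.05,.08,.1)],c))
E
```

```text
t: 7.6
position: [0.4592, 0.1331, 0.2321]
orientation: [0.12, 1.925, -1.807]
wrist_force: [0.6, -0.5, 0.6]
gripper_width: 0.598
t 7.6 q [ 0.207 -0.617  2.082  0.037  1.259  1.48 ] p [0.4592 0.1331 0.2321] F [ 0.6 -0.5  0.6] M [-0.09  0.16  0.  ] w 0.598
[[-0.8745, 0.3889, 0.2898], [-0.2647, 0.118, -0.9571], [-0.4064, -0.9137, -0.0003]]
offset cm [-0.14 -0.16  0.02]
 sign 1 dr [ 2.00e-03 -3.14e+00 -1.00e-03]
 sign -1 dr [0.001 0.001 0.001]
968 314 336 186 231
[[-0.0596, 0.1268, 0.1507], [-0.0457, 0.1343, 0.1775], [-0.0263, 0.1418, 0.1826]]
0.15 37 [-0.03098045  0.12640362] [-0.02498997  0.14194512]
0.16 51 [-0.03447423  0.12679403] [-0.02860907  0.14165905]
0.165 50 [-0.03695468  0.12625157] [-0.030831    0.14151316]
0.17 70 [-0.06025388  0.12641571] [-0.03294299  0.14209702]
0.175 331 [-0.06028114  0.12659972] [-0.03505809  0.14198957]
proj [[323.9183109  205.82884224]
 [323.9608716  216.23719934]
 [323.88256908 197.10786948]
 [323.81412656 180.45799632]]
grasp axis pts [[324.01578883 259.89749954]
 [323.8673427  222.809964  ]
 [323.8066679  207.73264186]
 [323.77371202 199.56276572]]
```

View pics/w4.png

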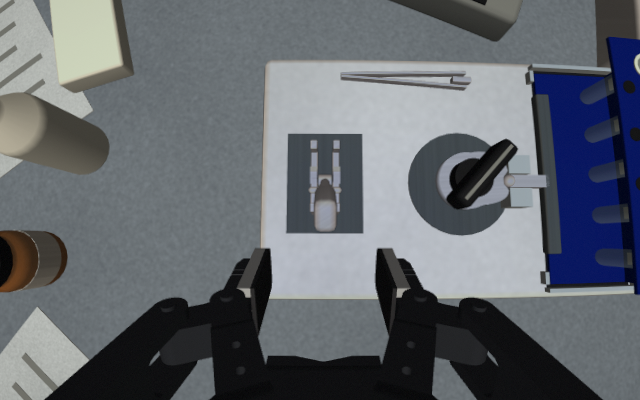

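The paddle is at (324,210), on the fingers' centre line to within 1 mm. I'll advance along the bat.

```bash
python3 -m handwheel '[{"offset":[-0.1,3,0.1],"dr":[0,0,0],"gripper":0.1},{"offset":[-0.1,6,0.1],"dr":[0,0,0],"gripper":0},{"offset":[-0.1,9,0.1],"dr":[0,0,0],"gripper":-0.2},{"offset":[-0.1,9.3,0.1],"dr":[0,0,0],"gripper":-0.3},{"offset":[-0.1,9.3,0.1],"dr":[0,0,0],"gripper":-0.4}]'
python3 - <<'E'
import h
from h import *
h.PY=.1343
show();p,y=bat(0,.062); plan(p,y,Y)
for n in ("scene","side"):
    p,d=grab_frame(n);cv2.imwrite(f"pics/{n}2.png",cv2.resize(p[130:330,180:500],None,fx=2.5,fy=2.5)[:,:,::-1])
E
```

```text
t: 8.15
position: [0.497, 0.1433, 0.1495]
orientation: [0.122, 1.927, -1.81]
wrist_force: [0.4, 0.1, 1.3]
gripper_width: 0.301
t 8.15 q [ 0.213 -0.481  2.132  0.037  1.075  1.483] p [0.497  0.1433 0.1495] F [0.4 0.1 1.3] M [-0.09  0.16  0.02] w 0.301
[[-0.876, 0.388, 0.2865], [-0.2615, 0.1171, -0.9581], [-0.4053, -0.9142, -0.0011]]
offset cm [ 0.07  0.5  -0.02]
 sign 1 dr [-0.004  3.14   0.   ]
 sign -1 dr [ 0.    -0.002  0.003]
```

View pics/scene2.png

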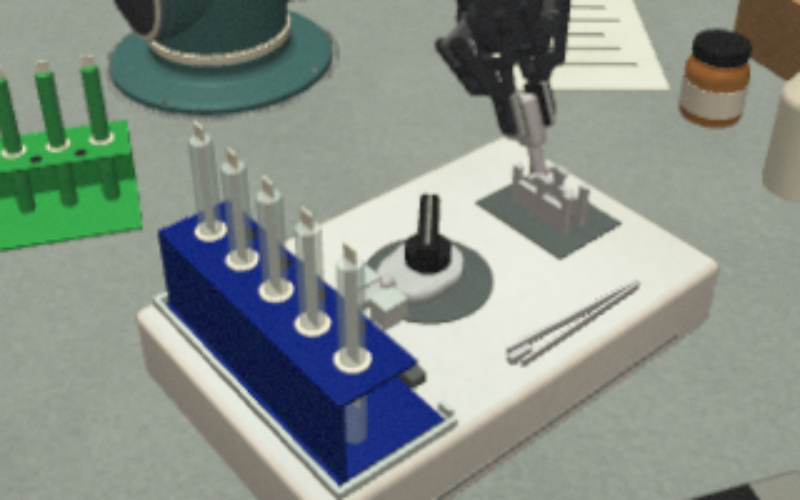

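View pics/side2.png

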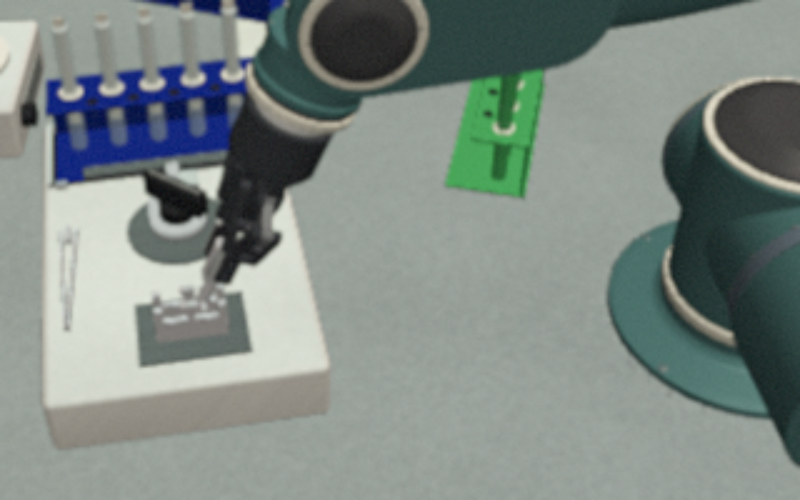

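```bash
python3 -m handwheel '[{"offset":[0.05,0.5,0],"dr":[0,0,0],"gripper":-0.4},{"offset":[0.05,0.5,0],"dr":[0,0,0],"gripper":-0.4},{"offset":[0.05,0.5,0],"dr":[0,0,0],"gripper":-1},{"offset":[0.05,0.5,0],"dr":[0,0,0],"gripper":-1},{"offset":[0.05,0.5,0],"dr":[0,0,0],"gripper":-1}]'
python3 - <<'E'
import h
from h import *
h.PY=.1343
show();p,y=bat(0,.062); plan(p,y,Y)
s=get_state();print((s['position']-S(-.01,.1343,.088))@np.column_stack([X,Y,Z]))
E
```

```text
t: 8.75
position: [0.4989, 0.1439, 0.147]
orientation: [0.126, 1.925, -1.807]
wrist_force: [-4.3, -0.2, 6.7]
gripper_width: 0.181
t 8.75 q [ 0.214 -0.477  2.134  0.037  1.065  1.483] p [0.4989 0.1439 0.147 ] F [-4.3 -0.2  6.7] M [-0.11  0.45  0.04] w 0.181
[[-0.8743, 0.3914, 0.2869], [-0.2615, 0.1179, -0.958], [-0.4088, -0.9126, -0.0008]]
offset cm [ 0.15  0.19 -0.02]
 sign 1 dr [2.00e-03 3.14e+00 0.00e+00]
 sign -1 dr [ 0.    -0.002 -0.001]
[-0.0246902  -0.0002439   0.05900397]
```

Gripped. Now the pull.

```bash
python3 -m handwheel '[{"offset":[0,-0.6,0],"dr":[0,0,0],"gripper":-1},{"offset":[0,-1.2,0],"dr":[0,0,0],"gripper":-1},{"offset":[0,-1.2,0],"dr":[0,0,0],"gripper":-1},{"offset":[0,-1.2,0],"dr":[0,0,0],"gripper":-1}]'
cat >> h.py <<'E'
def bs():
    s=get_state();v=(s['position']-S(-.01,.1343,.088))@np.column_stack([X,Y,Z]); R=Ro.from_rotvec(s['orientation']).as_matrix(); y=R[:,1]@np.column_stack([X,Y,Z])
    print('r',np.hypot(v[0],v[2]).round(4),'pos ang',(np.arctan2(v[0],v[2])+.42).round(3),'tool ang',(np.arctan2(-y[0],-y[2])+.42).round(3),'v',v.round(4),'F along out',(-(s['wrist_force']@R[:,1])).round(1), 'F tool',(s['wrist_force']@R).round(1))
E
python3 - <<'E'
from h import *
show();bs()
E
```

```text
t: 9.15
position: [0.494, 0.1424, 0.1575]
orientation: [0.125, 1.926, -1.807]
wrist_force: [7.2, 2.2, -8.3]
gripper_width: 0.178
t 9.15 q [ 0.213 -0.497  2.13   0.037  1.089  1.482] p [0.494  0.1424 0.1575] F [ 7.2  2.2 -8.3] M [ 0.12 -0.41  0.02] w 0.178
[[-0.8745, 0.3911, 0.2868], [-0.2615, 0.1178, -0.958], [-0.4085, -0.9128, -0.0007]]
r 0.0757 pos ang 0.015 tool ang -0.001 v [-0.0298 -0.0003  0.0695] F along out -10.6 F tool [-3.5 10.6 -0. ]
```

Pulled out about 11.6 mm, with the spring force at 10.6 N. I'll flip in two steps around the pivot.

```bash
python3 -m handwheel '[{"offset":[-0.77,-0.09,0],"dr":[0,0,-0.1],"gripper":-1},{"offset":[-1.53,0.02,0],"dr":[0,0,-0.2],"gripper":-1},{"offset":[-2.28,0.21,0],"dr":[0,0,-0.3],"gripper":-1},{"offset":[-3.0,0.48,0],"dr":[0,0,-0.4],"gripper":-1},{"offset":[-3.0,0.48,0],"dr":[0,0,-0.4],"gripper":-1}]'
python3 - <<'E'
from h import *
show();bs()
E
```

```text
t: 9.65
position: [0.5222, 0.1509, 0.1629]
orientation: [-0.289, 2.063, -2.057]
wrist_force: [-6.7, -1.5, -11.2]
gripper_width: 0.176
t 9.65 q [ 0.233 -0.154  1.819  0.002  1.464  1.513] p [0.5222 0.1509 0.1629] F [ -6.7  -1.5 -11.2] M [-0.45  1.45 -0.  ] w 0.176
[[-0.9579, 0.0116, 0.2869], [-0.2869, 0.0047, -0.958], [-0.0124, -0.9999, -0.0011]]
r 0.0749 pos ang 0.415 tool ang 0.408 v [-0.0004 -0.0002  0.0749] F along out -11.2 F tool [ 7.  11.2 -0.4]
```

```bash
python3 -m handwheel '[{"offset":[-0.85,-0.16,0],"dr":[0,0,-0.11],"gripper":-1},{"offset":[-1.68,-0.02,0],"dr":[0,0,-0.22],"gripper":-1},{"offset":[-2.5,0.2,0],"dr":[0,0,-0.33],"gripper":-1},{"offset":[-3.2,0.5,0],"dr":[0,0,-0.42],"gripper":-1},{"offset":[-3.2,0.5,0],"dr":[0,0,-0.42],"gripper":-1}]'
python3 - <<'E'
from h import *
show();bs()
E
```

```text
t: 10.15
position: [0.5525, 0.1599, 0.1556]
orientation: [0.746, -2.031, 2.157]
wrist_force: [-7.1, -2.0, -7.3]
gripper_width: 0.18
t 10.15 q [ 0.246  0.193  1.519 -0.017  1.842  1.524] p [0.5525 0.1599 0.1556] F [-7.1 -2.  -7.3] M [-0.23  0.75  0.04] w 0.18
[[-0.8773, -0.3848, 0.2869], [-0.2634, -0.1139, -0.958], [0.4013, -0.916, -0.0014]]
r 0.0744 pos ang 0.853 tool ang 0.833 v [ 0.0312 -0.0003  0.0676] F along out -9.7 F tool [ 3.9  9.7 -0.1]
```

Flipped to about 0.84. Now I'll sink it home along the bat (about 11 mm), then release.

```bash
python3 -m handwheel '[{"offset":[0,0.4,0],"dr":[0,0,-0.01],"gripper":-1},{"offset":[0,0.8,0],"dr":[0,0,-0.01],"gripper":-1},{"offset":[0,1.2,0],"dr":[0,0,-0.01],"gripper":-1},{"offset":[0,1.2,0],"dr":[0,0,-0.01],"gripper":-1}]'
python3 - <<'E'
from h import *
show();bs()
E
```

```text
t: 10.55
position: [0.5481, 0.1586, 0.146]
orientation: [0.75, -2.027, 2.155]
wrist_force: [2.6, 0.1, 2.6]
gripper_width: 0.174
t 10.55 q [ 0.246  0.192  1.537 -0.018  1.83   1.524] p [0.5481 0.1586 0.146 ] F [2.6 0.1 2.6] M [ 0.18 -0.56 -0.  ] w 0.174
[[-0.8754, -0.389, 0.2869], [-0.2628, -0.1152, -0.958], [0.4057, -0.914, -0.0013]]
r 0.0638 pos ang 0.85 tool ang 0.838 v [ 0.0266 -0.0003  0.058 ] F along out 3.4 F tool [-1.2 -3.4  0.7]
```

```bash
python3 -m handwheel '[{"offset":[0,0,0],"dr":[0,0,0],"gripper":-0.2},{"offset":[0,0,0],"dr":[0,0,0],"gripper":0},{"offset":[0,0,0],"dr":[0,0,0],"gripper":0},{"offset":[0,-3,0],"dr":[0,0,0],"gripper":0},{"offset":[0,-7,0],"dr":[0,0,0],"gripper":0}]';python3 -m handwheel '[{"offset":[0,-4,0],"dr":[0,0,0],"gripper":0},{"offset":[0,-8,0],"dr":[0,0,0.1],"gripper":0},{"offset":[2,-12,0],"dr":[0,0,0.2],"gripper":0},{"offset":[5,-15,0],"dr":[0,0,0.3],"gripper":0},{"offset":[8,-16,0],"dr":[0,0,0.4],"gripper":0}]'
python3 - <<'E'
from h import *
show()
c=calibration("wrist");p,d=grab_frame("wrist");cv2.imwrite("pics/w5.png",p[:,:,::-1])
L=(cloud(p,d,c)-C)@np.column_stack([X,Y,Z])
m=(abs(L[...,1]-.135)<.03)&(abs(L[...,0]-.02)<.06)&(L[...,2]>.14)&(L[...,2]<.2)
q=L[m];print(len(q),np.percentile(q,[2,50,98],axis=0).round(4).tolist())
print('expect end',(bat(.84,.099)[0]-C)@np.column_stack([X,Y,Z]))
for n in ("scene","side"):
    p,d=grab_frame(n);cv2.imwrite(f"pics/{n}3.png",cv2.resize(p[130:330,180:500],None,fx=2.5,fy=2.5)[:,:,::-1]);np.savez(n+"3.npz",p=p,d=d)
    L=(cloud(p,d,calibration(n))-C)@np.column_stack([X,Y,Z])
    m=(abs(L[...,1]-.135)<.03)&(abs(L[...,0]-.02)<.06)&(L[...,2]>.14)&(L[...,2]<.2)
    q=L[m];print(n,len(q),np.percentile(q,[2,50,98],axis=0).round(4).tolist())
    p=p.astype(int);W=cloud(p,d,calibration(n));near=np.linalg.norm(W[...,:2]-C[:2],axis=2)<.2
    q=W[(p[...,2]>p[...,0]+50)&near&(W[...,2]>.145)&(W[...,2]<.162)];print(' rack',len(q),cv2.minAreaRect(q[:,:2].astype(np.float32)))
E
```

```text
t: 11.05
position: [0.5747, 0.1666, 0.2095]
orientation: [0.753, -2.025, 2.153]
wrist_force: [0.1, -0.1, 0.8]
gripper_width: 0.5
t: 11.55
position: [0.5677, 0.1642, 0.3916]
orientation: [-0.317, 2.07, -2.071]
wrist_force: [0.4, -0.3, 1.9]
gripper_width: 0.497
t 11.55 q [ 2.380e-01 -5.600e-02  1.360e+00  1.000e-03  1.850e+00  1.518e+00] p [0.5677 0.1642 0.3916] F [ 0.4 -0.3  1.9] M [-0.02 -0.04 -0.02] w 0.497
[[-0.9578, -0.0129, 0.287], [-0.287, -0.0026, -0.9579], [0.0131, -0.9999, -0.0013]]
316 [[0.0048, 0.1262, 0.152], [0.0262, 0.1342, 0.1781], [0.0379, 0.1411, 0.1828]]
expect end [0.03036828 0.135      0.17839581]
scene 228 [[0.0083, 0.1237, 0.1414], [0.0268, 0.1261, 0.1636], [0.0387, 0.1377, 0.179]]
 rack 1853 ((0.6129627227783203, -0.11364221572875977), (0.2201518565416336, 0.061669692397117615), 16.71226692199707)
side 205 [[0.0055, 0.1306, 0.1433], [0.0213, 0.1403, 0.1647], [0.0359, 0.1435, 0.1816]]
 rack 710 ((0.6106148362159729, -0.11208486557006836), (0.2144337296485901, 0.06519601494073868), 16.76943588256836)
```

View pics/w5.png

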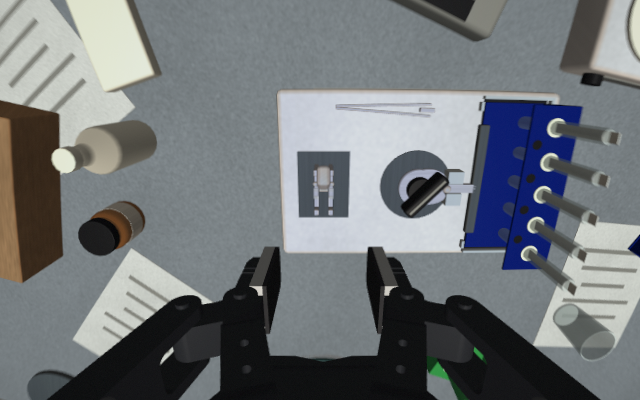

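View pics/side3.png

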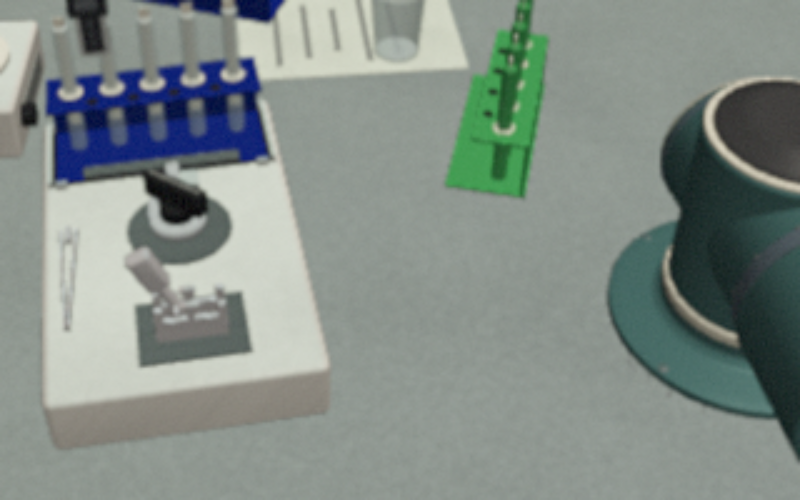

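View pics/scene3.png

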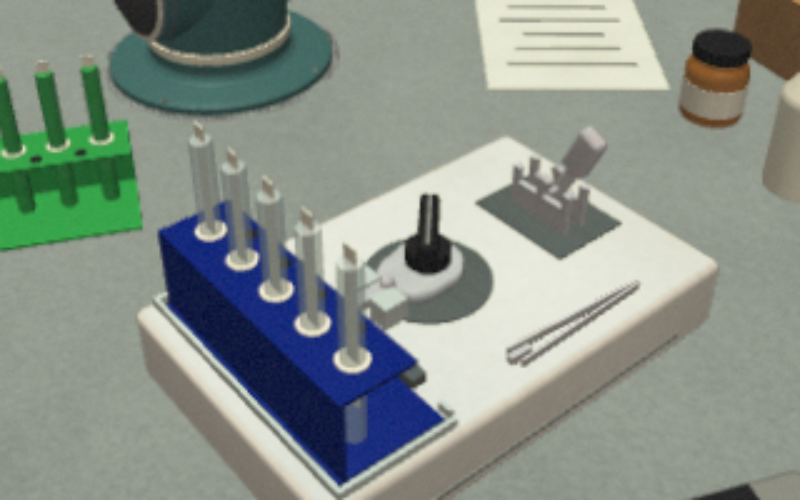

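The bat leans away (side picture about (148,270)) at the same top height as when home, 0.183 m. The knob is still in its notch at (175,195), and the rack and tubes are as before. I'm handing in.

```bash
python3 -c "
from rig import *
print(job_done())"
```

```text
the job is handed in; nothing more can be done
None
```

The shaker is ready: the cam knob is in its notch with the retaining bar over the rack's foot, and the toggle is switched on and locked. I handed the job in at about 11.7 s, with the gripper clear of everything.

- **Cam knob:** I turned it clockwise about 1.36 rad. After I released it, the camera measured it at about 1.49 rad (notch at 1.50), with the follower's roller sitting in the notch.
- **Toggle:** I pulled the bat out about 11.6 mm, turned it round its pivot to the far stop, and let it sink back in. The tool ended at the same distance from the pivot as before the pull (63.8 mm, about 64 mm before). The paddle's top was also back at its home height (0.183 m both times).
- **Rack:** It moved by less than 1 mm and turned less than 0.4° between the first and last pictures, which is within measurement error, and all the tubes are standing.

- **First grip retried:** The first close on the knob pressed on it with about 34 N, so I opened, rose 3 mm and gripped again with about 6 N.
- **Not measured:** I judged the retaining bar's travel only by eye from the roller and the bar's position over the foot.

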